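# Level scoop of sample tubes

### The arm

A 6-joint arm with a two-finger parallel gripper is mounted at the origin on the work surface. World frame = base frame: x ahead of the robot, y to its left, z up, the work surface at z = 0. Lengths are in m, angles in rad, forces in N, time in s.
With the tool pointing down it reaches from about 0.275 to 0.975 m from the base axis. Payload 8.4 kg.
Tool frame: the origin (TCP) lies on the centre line of the jaws, within the pads' length; the fingertips stand 11 mm ahead of it and the grasp point (between the pads) lies 8 mm behind it; z points along the fingers, y is the direction in which the jaws open and shut (so a half turn about z gives the same grasp; the last joint's range is limited). The gripper opens to 92 mm and grips with 3 to 60 N. Pads are 20 mm wide; open, the fingers measure 128 mm over their backs; the gripper's body (75 mm by 189 mm) begins 69 mm behind the grasp point.
Start: joints at [-1.248, 0.353, 1.633, -0, 1.155, -0.002], TCP at [0.199, -0.592, 0.226] pointing down, gripper open.
Joint ranges: [-2.63, 2.63], [-0.92, 2.1], [0.06, 2.66], [-1.3, 4.44], [0, 2.69], [-3.02, 3.02]. Speed limits (rad/s): [2.22, 2.22, 2.79, 3.14, 3.14, 3.14].

### API

Orientations are given as a rotation vector (axis times angle).
In Python, from station import arm, eyes, ticket gives the robot as it stands. The module is installed in compiled form; this text tells all that it offers.
- The arm moves only by the shell command python3 -m creep 'ROWS' [OPENING] [FORCE]. ROWS is JSON, one flat list of numbers, 4 for each row, row after row: the shift along the tool's x, y, z in cm, then the turn about the tool's z in degrees. A call has exactly 5 rows; each row is the pose to reach, as a shift and turn from the pose commanded when the call began, along the tool's axes at that moment; what a row does not reach only later rows make up. A row lasts 1/10 s, in which the tool goes at most 50 mm and 8.59 degrees, less where a joint would pass 70% of its speed; a pose out of reach is approached as far as the arm can. A call with a gripper value outside its range is refused whole. OPENING is the closure, from 0 (fully open) to 1 (shut), set as the call begins (- or left out, the last holds). The fingers move at their own pace and stop on an object; FORCE is the grip in N (left out, the last holds). Time passes only in rows, so rows that repeat a pose let the fingers close, or fill a call up. It gives the time, the measured TCP pose, the force and the opening at its end, in the units of the state.
- arm.sense(): the state, without advancing time (a new reading comes with each control period).
- eyes.read_camera(name): name is "scene" or "side" or "wrist"; returns (picture, depth): 400x640x3 uint8, red, green, blue; 400x640 float32, m along the optical axis (not along the pixel's ray), 0 where there is no reading.
- eyes.calibration(name): a dict with "vfov" (degrees; the focal length in pixels is half the picture's height over the tangent of half this angle, whatever the lens; pixels are square), "cx", "cy" (the principal point, pixels), "dist" ([k1, k2, p1, p2, k3] as OpenCV has them; the pictures are not rectified), "R" (3x3) and "t" (3): a world point X has camera coordinates R X + t; the wrist camera has in their place "mount" (4x4, takes a point from camera to tool coordinates, whose origin is the TCP and whose axes are the flange's). Camera axes: x right, y down, z forward; pixel columns grow to the right and rows downward; lengths in m; the calibration is good to about 2 mm. A picture is of the moment at which its call begins: read the wrist's pose just before it. calibration takes no time and is no camera call.
- ticket.job_done(): hands the job in, once; it reports no verdict.
The state is a dict: "time_s": time; "joint_positions": joint angles; "joint_velocities": joint speeds; "effort": joint torques, N m; "position": TCP position; "orientation": TCP orientation; "force": force on the tool from outside, world axes, zero at the start; "wrist_torque": the same for the moment, N m; "finger_gap": finger opening in m.
Only numpy, scipy, OpenCV 4.12 (cv2) and the standard library are available. Lean on these libraries where they do the work, as an engineer would, in place of code of your own. Each camera call takes 0.05 s, during which the arm holds its last target. There are 200 camera calls.

### The job

With the blue scoop, slide in low under the tubes in the clear hopper and lift all four as a heaped load, then draw the scoop straight out under the hopper's red blade so that the surplus tube is struck off back into the hopper and one level layer of three tubes stays in the scoop. Set the loaded scoop down flat inside the blue tray and let go. Never touch the tubes with the fingers, and leave the red scoop where it stands.

Things in the scene. Friction and masses are not known exactly. Their poses are not given: they have to be found in the camera images.
- scoop: BLUE loose tube scoop, black grip (a like red one is a bystander), 120 g, starts flat on the table. Origin: underside below the middle of its well; x forward, away from the grip, z up. Floor 36 mm wide, 5 mm thick, from x = -118 to +49 mm. Cross lips, 4 mm thick, tops 17 mm above the underside, at x = -47 and +47 mm; bare low neck from x = -49 to -92 mm
- scoop_well (a point): middle of the well's floor, 5 mm above the scoop's origin. The well, 90 mm long (x), holds three tubes side by side crosswise in one level layer (centres 14 mm, tops 28 mm above this point), their ends overhanging both sides; surplus tubes lie on top of these, in the hollows. Axes as the scoop
- scoop_grip (a point): centre of the scoop's black grip, a vertical block 26 mm (scoop x) by 22 mm (y), 65 to 117 mm above the underside; this point is at x = -105, y = 0, z = 90 mm in the scoop frame. Axes as the scoop. Grasp it from above, fingers closing along the scoop's y, firmly (about 50 N)
- scoop_mid (a point): middle of the scoop's whole length (167 mm), on its underside, at x = -34.5 mm in the scoop frame; axes as the scoop
- hopper: fixed clear hopper, red feet, 137 mm (x) by 118 mm (y), 131 mm high. Origin: on the table below the middle tube; x runs from its open front to its back, z up. Tube ends lie on two ledges 45 mm above the table. The gap between the ledges (y = -28 to 28 mm) is open below and at the front: the scoop goes in there towards +x, low, until its origin is at hopper x = 0, then up, taking all tubes
- hopper_sill (a point): top of the front sills, 61 mm above the table at hopper x = -66 mm: low slopes on both ledges, front and back, that keep the tubes in (53 mm high at hopper x = -43 and 43 mm). Tubes must be lifted over them to come out. The hopper's back wall is at hopper x = 66 mm, from 45 mm up
- hopper_blade (a point): middle of the lower edge of the red strike-off blade: fixed crossbar at the hopper's front, 5 mm thick (x), spanning the walls (y), 111 to 136 mm above the table, at hopper x = -64.5 mm. With the scoop's underside 70 mm up, level tubes pass out under it with 8 mm to spare, tubes on top are stopped and drop back. With the scoop fully in, it stands above the neck, between rear lip and grip
- red_scoop: bystander: RED loose scoop, same shape and size as the blue one, standing on the table beside it, 117 mm tall at the grip; not to be moved
- blue_tray: fixed shallow BLUE tray (a like red one is a bystander), 230 mm (x) by 108 mm (y), 12 mm high, walls and floor 4 mm thick. Origin: centre of its underside, on the table. The scoop fits in lengthwise, along the tray's x, either way round
- tube_a: capped plastic sample tube, smooth (friction about 0.3) round-ended rod 28 mm in diameter and 100 mm long, 20 g, pale with a yellow cap; origin at its centre, length along its y axis. Starts in the hopper, lying crosswise (along the hopper's y), in the bottom row of three on the ledges (centres 28 mm apart along hopper x, 59 mm above the table)
- tube_b: capped plastic sample tube, smooth (friction about 0.3) round-ended rod 28 mm in diameter and 100 mm long, 20 g, pale with a green cap; origin at its centre, length along its y axis. Starts in the hopper, lying crosswise (along the hopper's y), in the bottom row of three on the ledges (centres 28 mm apart along hopper x, 59 mm above the table)
- tube_c: capped plastic sample tube, smooth (friction about 0.3) round-ended rod 28 mm in diameter and 100 mm long, 20 g, pale with a white cap; origin at its centre, length along its y axis. Starts in the hopper, lying crosswise (along the hopper's y), in the bottom row of three on the ledges (centres 28 mm apart along hopper x, 59 mm above the table)
- tube_d: capped plastic sample tube, smooth (friction about 0.3) round-ended rod 28 mm in diameter and 100 mm long, 20 g, pale with a red cap; origin at its centre, length along its y axis. Starts in the hopper, lying crosswise (along the hopper's y), on top, in the hollow between two bottom tubes (centre about 83 mm above the table)
There are look-alikes about, which are no part of the job. Leave any turquoise look-alike of the scoop alone. What is shaped like the tube_c but orange is not meant.

How it is judged:
On the way, in this order (a step that is already met when the one before it is completed fails the run):
1. the scoop is raised inside the hopper with a heaped load: all four tubes over its well, one lying on top of the others (height (world z) of scoop above 0.048 m and horizontal distance between scoop and hopper below 0.03 m and horizontal distance between each of tube_a, tube_b, tube_c, tube_d and scoop_well below 0.045 m and z of any of tube_a, tube_b, tube_c, tube_d in the frame of scoop_well above 0.028 m), for 0.1 s.
2. the scoop is drawn out of the hopper's front with exactly three tubes in one level layer, the fourth left in the hopper (x of scoop in the frame of hopper below -0.11 m and ((horizontal distance between each of tube_b, tube_c, tube_d and scoop_well below 0.045 m and z of each of tube_b, tube_c, tube_d in the frame of scoop_well below 0.024 m and horizontal distance between tube_a and hopper below 0.075 m) or (horizontal distance between each of tube_a, tube_c, tube_d and scoop_well below 0.045 m and z of each of tube_a, tube_c, tube_d in the frame of scoop_well below 0.024 m and horizontal distance between tube_b and hopper below 0.075 m) or (horizontal distance between each of tube_a, tube_b, tube_d and scoop_well below 0.045 m and z of each of tube_a, tube_b, tube_d in the frame of scoop_well below 0.024 m and horizontal distance between tube_c and hopper below 0.075 m) or (horizontal distance between each of tube_a, tube_b, tube_c and scoop_well below 0.045 m and z of each of tube_a, tube_b, tube_c in the frame of scoop_well below 0.024 m and horizontal distance between tube_d and hopper below 0.075 m))), for 0.1 s.
At the end, for the whole second after the job is handed in: The blue scoop stands flat (within 7 degrees) and at rest on the floor of the blue tray, the middle of its length within 35 mm of the tray's centre along each tray axis, released, with exactly three tubes in one level layer in its well; the fourth tube is in the hopper (x of scoop_mid in the frame of blue_tray between -0.035 and 0.035 m and y of scoop_mid in the frame of blue_tray between -0.035 and 0.035 m and height (world z) of scoop below 0.009 m and angle between scoop's own z axis and vertical below 0.12 rad and linear speed of scoop below 0.02 m/s and ((horizontal distance between each of tube_b, tube_c, tube_d and scoop_well below 0.045 m and z of each of tube_b, tube_c, tube_d in the frame of scoop_well below 0.024 m and horizontal distance between tube_a and hopper below 0.075 m) or (horizontal distance between each of tube_a, tube_c, tube_d and scoop_well below 0.045 m and z of each of tube_a, tube_c, tube_d in the frame of scoop_well below 0.024 m and horizontal distance between tube_b and hopper below 0.075 m) or (horizontal distance between each of tube_a, tube_b, tube_d and scoop_well below 0.045 m and z of each of tube_a, tube_b, tube_d in the frame of scoop_well below 0.024 m and horizontal distance between tube_c and hopper below 0.075 m) or (horizontal distance between each of tube_a, tube_b, tube_c and scoop_well below 0.045 m and z of each of tube_a, tube_b, tube_c in the frame of scoop_well below 0.024 m and horizontal distance between tube_d and hopper below 0.075 m))); the robot touches nothing.
It fails at once if the fingers touch a tube (contact force between the fingers and tube_a above 1 N or contact force between the fingers and tube_b above 1 N or contact force between the fingers and tube_c above 1 N or contact force between the fingers and tube_d above 1 N).
It fails at once if the red scoop is pushed more than 30 mm or tipped (distance of red_scoop from where it was at the start of the episode above 0.03 m or angle between red_scoop's own z axis and vertical above 0.3 rad).
It also fails if it takes over 70 s, if anything falls off the work surface, if the arm or the gripper's body presses on something with over 40 N, if the wrist force passes 120 N, or if a joint passes its speed limit or range.

## Working session

There is one attempt and no reset: what is moved stays moved. The work goes in short steps, Python scripts to look and compute and a shell command to move; the robot and the scene stay as the last step left them, time stands still between calls to the robot, and variables do not carry over. Pictures are saved under pics/ and viewed, about 8 in all and at most 12, crops included, and the job is handed in when it is done.

```bash
mkdir -p pics; ls
cat > h.py <<'E'
import numpy as np, cv2
from station import arm, eyes, ticket
from scipy.spatial.transform import Rotation as Ro
def K(c):
    f=200/np.tan(np.radians(c["vfov"])/2); return np.array([[f,0,c["cx"]],[0,f,c["cy"]],[0,0,1]])
def snap(name):
    s=arm.sense(); im,d=eyes.read_camera(name); c=eyes.calibration(name)
    if name=="wrist":
        T=np.eye(4);T[:3,:3]=Ro.from_rotvec(s["orientation"]).as_matrix();T[:3,3]=s["position"]
        W=T@np.array(c["mount"]); R=W[:3,:3].T; t=-R@W[:3,3]
    else: R=np.array(c["R"]);t=np.array(c["t"])
    np.savez("pics/%s.npz"%name,im=im,d=d,R=R,t=t,K=K(c),dist=np.array(c["dist"],float))
    return im,d
def load(name): return dict(np.load("pics/%s.npz"%name))
def ray(v,px):
    u=cv2.undistortPoints(np.array(px,float).reshape(-1,1,2),v["K"],v["dist"]).reshape(-1,2)
    return np.c_[u,np.ones(len(u))]@v["R"], -v["R"].T@v["t"]
def atz(v,px,z):
    r,o=ray(v,px); return o+r*((z-o[2])/r[:,2:])
def dep(v,px):
    r,o=ray(v,px); return o+r*np.array([v["d"][int(y),int(x)] for x,y in px])[:,None]
def cloud(v):
    h,w=v["d"].shape; g=np.stack(np.meshgrid(np.arange(w),np.arange(h)),-1).reshape(-1,2)
    r,o=ray(v,g); P=o+r*v["d"].reshape(-1,1); return P.reshape(h,w,3)
def proj(v,P): return cv2.projectPoints(np.array(P,float).reshape(-1,3),cv2.Rodrigues(v["R"])[0],v["t"],v["K"],v["dist"])[0].reshape(-1,2)
def save(name,im): cv2.imwrite("pics/"+name+".png",im[...,::-1])
E
python3 - <<'E'
from h import *
a,_=snap("scene");b,_=snap("side")
save("s1",a);save("s2",b)
for n in("scene","side"):
    v=load(n);print(n,-v["R"].T@v["t"],v["R"][2])
print(arm.sense())
E
```

```text
pics
scene [ 0.94141991 -0.58411151  0.93280197] [-0.36514238  0.51748797 -0.77387159]
side [-0.06649668  0.57273913  0.61012636] [ 0.59617489 -0.59333402 -0.54086065]
{'time_s': 0.1, 'joint_positions': array([-1.24839037e+00,  3.53589615e-01,  1.63404917e+00,  2.40532287e-05,
        1.15522989e+00, -2.39453585e-03]), 'joint_velocities': array([ 0.00065428, -0.00228722, -0.00208311, -0.00202901,  0.00134078,
        0.00110799]), 'effort': array([ 1.35935220e-04, -5.94907022e+01, -3.34933448e+01,  6.98492350e-02,
        1.84389437e-02, -6.73813304e-06]), 'position': array([ 0.19932113, -0.5919013 ,  0.2249366 ]), 'orientation': array([-3.09901154e+00, -5.07736416e-01,  2.85114771e-04]), 'force': array([-0.26069266,  0.1617291 , -0.41726519]), 'wrist_torque': array([ 0.00863214, -0.01302885,  0.02319042]), 'finger_gap': 0.09216227108864809}
```

View pics/s1.png

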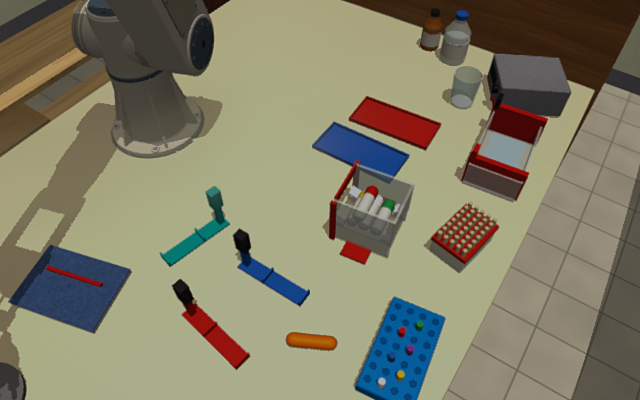

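View pics/s2.png

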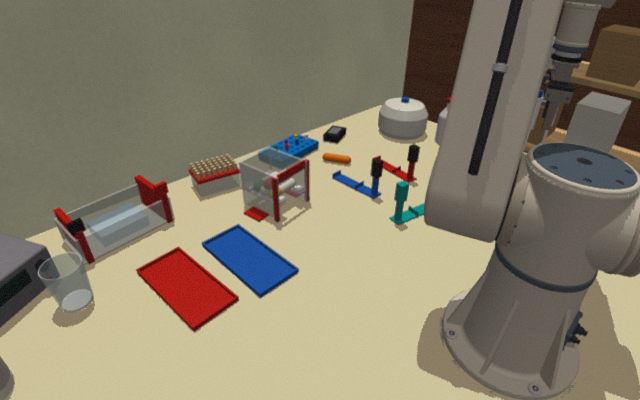

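Scene view: candidates for the scoop are turquoise (215,200)-(165,260), blue (242,240)-(308,297) and red (183,290)-(245,360). The blue one with the black grip fits. The blue tray is at (360,150), not the red one at (395,120). The hopper is at (372,205) with its red blade on the left (343,195). The box at (505,150) is a bystander.

Run:
```python
from h import *
v=load("scene");im=v["im"]
a=cv2.resize(im[155:265,310:430],None,fx=5,fy=5,interpolation=3)
b=cv2.resize(im[220:310,225:320],None,fx=2,fy=2,interpolation=3)
c=np.zeros((550,800,3),np.uint8);c[:550,:600]=a;c[:180,605:795]=b;save("c1",c)
P=cloud(v)
hsv=cv2.cvtColor(im,cv2.COLOR_RGB2HSV)
blue=cv2.inRange(hsv,(105,120,60),(125,255,255))
n,l,st,ce=cv2.connectedComponentsWithStats(blue)
for i in range(1,n):
    if st[i,4]>100:
        Q=P[l==i];Q=Q[(Q[:,2]<0.03)&(Q[:,2]>-.02)]
        print(i,st[i],cv2.minAreaRect(Q[:,:2].astype(np.float32)),np.median(Q,0))
# tray corners (outer top)
blk=cv2.inRange(hsv,(0,0,0),(180,255,70))
sub=np.zeros_like(blk);sub[225:268,230:256]=1
Q=P[(blk>0)&(sub>0)];Q=Q[Q[:,2]>0.06];print("grip",len(Q),Q.min(0),Q.max(0),np.median(Q,0))
T=Q[Q[:,2]>0.112];print("top",len(T),T.mean(0))
H=P[160:260,325:415].reshape(-1,3);H=H[(H[:,2]>0.1)&(H[:,2]<.15)];print("hop",len(H),H.min(0),H.max(0))
```

```text
2 [ 313  122   96   54 2409] ((0.5235083103179932, 0.22145318984985352), (0.23103678226470947, 0.11111360043287277), 1.8152104616165161) [0.5178354  0.22889919 0.0037509 ]
3 [  17  247  113   84 5068] ((0.22307772934436798, -0.46991240978240967), (0.20699943602085114, 0.15028323233127594), 17.021459579467773) [ 0.23619371 -0.47504882  0.01378375]
5 [ 238  256   71   49 1078] ((0.5657797455787659, -0.2071666419506073), (0.1668231338262558, 0.0370422899723053), 0.5975190997123718) [ 0.5718966  -0.20894609  0.00487432]
grip 302 [ 0.48277223 -0.58411151  0.06582126] [ 0.94141991 -0.19714695  0.93280197] [ 0.50146772 -0.21399052  0.10457221]
top 122 [ 0.49992733 -0.2128551   0.12248349]
hop 1844 [ 0.58560667 -0.05157776  0.10002282] [0.74342876 0.09537813 0.13791968]
```

View pics/c1.png

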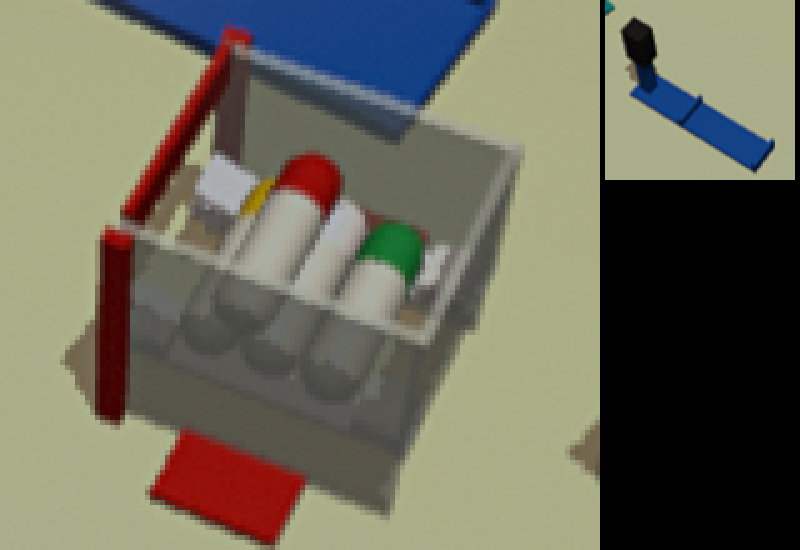

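Run:
```python
from h import *
v=load("scene");im=v["im"];P=cloud(v)
hsv=cv2.cvtColor(im,cv2.COLOR_RGB2HSV)
red=(cv2.inRange(hsv,(0,150,50),(6,255,255))|cv2.inRange(hsv,(174,150,50),(180,255,255)))>0
m=np.zeros_like(red);m[158:242,325:362]=1
Q=P[red&m];Q=Q[(Q[:,2]>.112)&(Q[:,2]<.15)];print("blade",len(Q),cv2.minAreaRect(Q[:,:2].astype(np.float32)),Q[:,2].max())
c=lambda p:np.array(p,float)/5+[310,155]-.4
print("rear corners",atz(v,c([(522,148),(430,338)]),.131))
print("front corners",atz(v,c([(235,32),(117,232)]),.136))
# tubes tops via depth: red cap / green cap / white
for n,p in dict(red=(310,180),green=(392,250)).items(): print(n,dep(v,[c(p)]))
H=P[160:262,325:420].reshape(-1,3);H=H[(H[:,2]>0.122)&(H[:,2]<.14)];print(len(H),cv2.minAreaRect(H[:,:2].astype(np.float32)))
# side view
w=load("side");S=cloud(w);h2=cv2.cvtColor(w["im"],cv2.COLOR_RGB2HSV)
r2=(cv2.inRange(h2,(0,150,50),(6,255,255))|cv2.inRange(h2,(174,150,50),(180,255,255)))>0
m=np.zeros_like(r2);m[150:225,265:315]=1
Q=S[r2&m];Q=Q[(Q[:,2]>.06)&(Q[:,2]<.15)];print("side blade",len(Q),cv2.minAreaRect(Q[:,:2].astype(np.float32)))
bl=cv2.inRange(h2,(105,120,60),(125,255,255));n,l,st,ce=cv2.connectedComponentsWithStats(bl)
for i in range(1,n):
    if st[i,4]>60:
        Q=S[l==i];Q=Q[(Q[:,2]<.03)&(Q[:,2]>-.02)]
        if len(Q)>50: print("side",st[i],cv2.minAreaRect(Q[:,:2].astype(np.float32)))
bk=cv2.inRange(h2,(0,0,0),(180,255,60))>0
m=np.zeros_like(r2);m[150:190,366:386]=1
Q=S[bk&m];Q=Q[(Q[:,2]>.065)&(Q[:,2]<.13)];print("grip side",len(Q),cv2.minAreaRect(Q[:,:2].astype(np.float32)))
# tray corners, scene (top)
```

```text
blade 239 ((0.6008023619651794, 0.016220003366470337), (0.012103419750928879, 0.13619470596313477), 8.619484901428223) 0.1379196787300575
rear corners [[ 0.72598116  0.09262762  0.131     ]
 [ 0.74145646 -0.01740167  0.131     ]]
front corners [[ 0.59184544  0.07733925  0.136     ]
 [ 0.61028925 -0.04582243  0.136     ]]
red [[0.64801736 0.05289581 0.09641957]]
green [[0.6895329  0.05771087 0.07124338]]
929 ((0.6647680401802063, 0.025349460542201996), (0.14211338758468628, 0.1361587792634964), 8.096529006958008)
side blade 360 ((0.600307285785675, 0.019556984305381775), (0.013929813168942928, 0.1370968520641327), 8.224518775939941)
side [333 171  47  27 406] ((0.5657256841659546, -0.20583024621009827), (0.039142247289419174, 0.16499319672584534), 89.4710693359375)
side [ 202  225   96   72 3296] ((0.5219689607620239, 0.22341260313987732), (0.23117037117481232, 0.10736171156167984), 0.9236591458320618)
grip side 179 ((0.4934425354003906, -0.2048438936471939), (0.02472269907593727, 0.02558283880352974), 2.2773969173431396)
```

```bash
cat >> h.py <<'E'
def delta(xyz,yaw):
    s=arm.sense();R=Ro.from_rotvec(s["orientation"]).as_matrix()
    a=np.degrees(np.arctan2(R[1,0],R[0,0]))
    print("from",s["position"].round(4),"yaw",a.round(2),"tilt",np.degrees(np.arccos(-R[2,2])).round(2),"shift cm",(R.T@(np.array(xyz)-s["position"])*100).round(2),"turn",round((a-yaw+180)%360-180,2), "t",s["time_s"],"q6",s["joint_positions"][5])
E
python3 - <<'E'
from h import *
v=load("scene");print(dep(v,[(183,287),(214,192)]))
delta((.495,-.2068,.2),0)
E
```

```text
[[ 0.48387269 -0.36120259  0.11781015]
 [ 0.37685993 -0.15527802  0.11585586]]
from [ 0.1993 -0.5919  0.2249] yaw 18.61 tilt 0.07 shift cm [ 40.31 -27.06   2.53] turn 18.61 t 0.1 q6 -0.002394535846305632
```

```bash
python3 -m creep '[4,-2.7,0,0, 8,-5.4,0,0, 12,-8.1,0,0, 16,-10.8,0,0, 20,-13.5,0,0]' 0.4 50; python3 -m creep '[4,-2.7,0,0, 8,-5.4,0,0, 12,-8.1,0,0, 16,-10.8,0,0, 20,-13.5,0,0]'; python3 -m creep '[0,0,0,7, 0,0,0,14, 0,0,0,18.6, 0,0,0,18.6, 0,0,0,18.6]'
python3 - <<'E'
from h import *
delta((.495,-.2068,.082),0)
im,_=snap("wrist");save("w1",im)
E
```

```text
time_s: 0.6
position: [0.3466, -0.3988, 0.2254]
orientation: [-3.1, -0.507, 0.0]
force: [1.0, -0.2, -0.0]
finger_gap: 0.0558
time_s: 1.1
position: [0.4931, -0.207, 0.2255]
orientation: [-3.1, -0.508, 0.0]
force: [-0.3, -0.9, 0.3]
finger_gap: 0.055
time_s: 1.6
position: [0.4922, -0.2087, 0.2254]
orientation: [-3.141, -0.004, 0.001]
force: [0.4, 0.3, 0.7]
finger_gap: 0.0555
from [ 0.4922 -0.2087  0.2254] yaw 0.15 tilt 0.03 shift cm [ 0.29 -0.19 14.34] turn 0.15 t 1.6 q6 1.1642594987938506
```

View pics/w1.png

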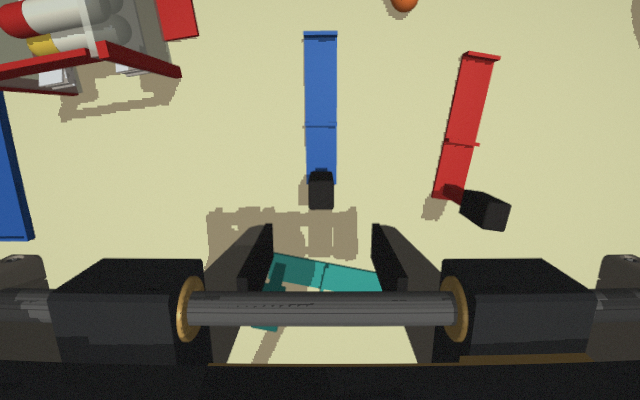

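The wrist view confirms the blue scoop: black grip at (321,190), floor up to (320,35), red scoop well aside at (465,130). I'll refine from this view.

Run:
```python
from h import *
v=load("wrist");P=cloud(v);h=cv2.cvtColor(v["im"],cv2.COLOR_RGB2HSV)
m=np.zeros((400,640),bool);m[25:190,295:345]=1
Q=P[(cv2.inRange(h,(100,120,50),(125,255,255))>0)&m];Q=Q[(Q[:,2]<.03)];print(cv2.minAreaRect(Q[:,:2].astype(np.float32)),np.median(Q[:,2]))
m[:]=0;m[165:215,300:342]=1
Q=P[(v["im"].max(2)<60)&m];Q=Q[(Q[:,2]>.11)&(Q[:,2]<.125)];print(len(Q),cv2.minAreaRect(Q[:,:2].astype(np.float32)),np.median(Q[:,2]))
```

```text
((0.565345048904419, -0.20796750485897064), (0.16565346717834473, 0.03505661338567734), 0.5478764772415161) 0.006323353277507909
725 ((0.49555492401123047, -0.20846647024154663), (0.025402864441275597, 0.021233728155493736), 0.9183883666992188) 0.11786504526215225
```

```bash
python3 -m creep '[0.3,0,3,-0.4, 0.3,0,6.5,-0.4, 0.3,0,10,-0.4, 0.3,0,13,-0.4, 0.3,0,14.3,-0.4]'; python3 -m creep '[0,0,0,0, 0,0,0,0, 0,0,0,0, 0,0,0,0, 0,0,0,0]' 1 50;python3 -m creep '[0,0,0,0, 0,0,0,0, 0,0,0,0, 0,0,0,0, 0,0,0,0]'
python3 - <<'E'
from h import *
delta((.4955,-.2085,.082),0.55);print(arm.sense()["finger_gap"])
E
```

```text
time_s: 2.15
position: [0.4937, -0.2083, 0.0801]
orientation: [-3.14, -0.013, 0.005]
force: [-0.5, 0.1, 0.0]
finger_gap: 0.0551
time_s: 2.65
position: [0.496, -0.209, 0.0836]
orientation: [3.141, 0.011, 0.003]
force: [-0.1, 1.0, 6.9]
finger_gap: 0.0214
time_s: 3.15
position: [0.496, -0.2091, 0.0837]
orientation: [3.141, 0.011, 0.002]
force: [-1.1, 0.7, 8.3]
finger_gap: 0.0215
from [ 0.496  -0.2091  0.0837] yaw 0.41 tilt 0.1 shift cm [-0.05 -0.06  0.17] turn -0.14 t 3.15 q6 1.1619115013877066
0.021546260422989072
```

```bash
python3 -m creep '[0,0,-1,0, 0,0,-4,0, 0,0,-8,0, 0,0,-12,0, 0,0,-14,0]';python3 -m creep '[-2,-3.5,0,0, -4,-7,0,0, -6,-10.5,0,0, -8,-14,0,0, -10,-17,0,0]';python3 -m creep '[-0.6,-1.2,0,-3, -1.3,-2.4,0,-6, -1.3,-2.4,0,-8, -1.3,-2.4,0,-8, -1.3,-2.4,0,-8]'
python3 - <<'E'
from h import *
im,_=snap("wrist");save("w2",im)
delta((.382,-.014,.10),8.4);print(arm.sense()["finger_gap"],arm.sense()["force"])
v=load("wrist");P=cloud(v);h=cv2.cvtColor(v["im"],cv2.COLOR_RGB2HSV)
red=(cv2.inRange(h,(0,150,50),(6,255,255))|cv2.inRange(h,(174,150,50),(180,255,255)))>0
Q=P[red];Q=Q[(Q[:,2]>.11)&(Q[:,2]<.15)&(abs(Q[:,0]-.6)<.03)&(abs(Q[:,1]-.018)<.09)];print(len(Q),cv2.minAreaRect(Q[:,:2].astype(np.float32)))
E
```

```text
time_s: 3.65
position: [0.4964, -0.2093, 0.2267]
orientation: [3.14, 0.011, 0.006]
force: [-0.0, -0.0, -1.5]
finger_gap: 0.0216
time_s: 4.15
position: [0.3929, -0.0382, 0.2231]
orientation: [-3.141, -0.011, -0.001]
force: [0.3, -0.3, -1.4]
finger_gap: 0.022
time_s: 4.65
position: [0.3816, -0.0159, 0.2228]
orientation: [3.133, 0.23, 0.001]
force: [-0.4, -0.3, -1.3]
finger_gap: 0.0218
from [ 0.3815 -0.016   0.2227] yaw 8.37 tilt 0.02 shift cm [ 0.08 -0.19 12.27] turn -0.03 t 4.7 q6 1.379111271384668
0.021632738151076664 [ 1.06286008  0.39057989 -1.1813615 ]
0 ((0.0, 0.0), (0.0, 0.0), 0.0)
```

View pics/w2.png

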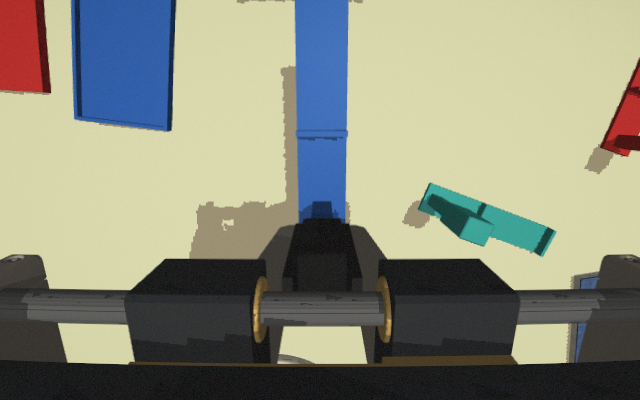

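Run:
```python
from h import *
v=load("wrist");P=cloud(v);h=cv2.cvtColor(v["im"],cv2.COLOR_RGB2HSV)
m=np.zeros((400,640),bool);m[0:215,285:355]=1
m&=(cv2.inRange(h,(100,120,50),(125,255,255))>0)
s=arm.sense();R=Ro.from_rotvec(s["orientation"]).as_matrix();Q=(P[m]-s["position"])@R
Q=Q[abs(Q[:,2]-.08)<.03]
print(cv2.minAreaRect(Q[:,:2].astype(np.float32)))
for a,b in((.02,.04),(.04,.053),(.065,.08),(.08,.1),(.1,.12),(.12,.14)):
    q=Q[(Q[:,0]>a)&(Q[:,0]<b)]
    if len(q):print(a,len(q),np.median(q[:,2]),(np.percentile(q[:,1],1)+np.percentile(q[:,1],99))/2)
```

```text
((0.06938156485557556, 0.00041476450860500336), (0.0354938805103302, 0.14985986053943634), 89.95156860351562)
0.02 1259 0.07738562875333944 0.0005126176578821567
0.04 844 0.07731380907563215 0.0005047403605402626
0.065 1087 0.07735147476685171 0.0004979129288552823
0.08 1508 0.0774431326008862 0.0004670775792480226
0.1 1568 0.0774059525389808 0.00026272076843717775
0.12 1660 0.07745089390300539 0.0004932128053019309
```

```bash
python3 -m creep '[0.1,-0.15,3,0, 0.1,-0.15,6,0, 0.1,-0.15,9,0, 0.1,-0.15,11.5,0, 0.1,-0.15,12.4,0]'; python3 -m creep '[4,0,0,0, 7,0,0,0, 7,0,0,0, 7,0,0,0, 7,0,0,0]'
python3 - <<'E'
from h import *
delta((.6643-.105*.9893,.0273-.105*.1461,.098),8.4)
a,_=snap("scene");b,_=snap("side")
v=load("scene");w=load("side")
x=cv2.resize(a[160:270,300:420],None,fx=3.3,fy=3.3,interpolation=3)
y=cv2.resize(b[140:240,230:390],None,fx=2.5,fy=2.5,interpolation=3)
c=np.zeros((400,800,3),np.uint8);c[:x.shape[0],:x.shape[1]]=x;c[:250,400:]=y;save("c2",c)
P=cloud(v);h=cv2.cvtColor(a,cv2.COLOR_RGB2HSV)
for vv,im,box in((v,a,(150,270,310,375)),(w,b,(140,230,255,320))):
    P=cloud(vv);h=cv2.cvtColor(im,cv2.COLOR_RGB2HSV)
    red=(cv2.inRange(h,(0,150,50),(6,255,255))|cv2.inRange(h,(174,150,50),(180,255,255)))>0
    Q=P[red];Q=Q[(Q[:,2]>.08)&(Q[:,2]<.15)&(abs(Q[:,0]-.6)<.03)&(abs(Q[:,1]-.018)<.09)];print(len(Q),cv2.minAreaRect(Q[:,:2].astype(np.float32)))
    Q=P[cv2.inRange(h,(100,120,50),(125,255,255))>0];Q=Q[(Q[:,2]>.015)&(Q[:,2]<.045)&(abs(Q[:,0]-.55)<.2)&(abs(Q[:,1])<.1)]
    if len(Q):print("scoop",len(Q),cv2.minAreaRect(Q[:,:2].astype(np.float32)),np.median(Q[:,2]))
E
```

```text
time_s: 5.2
position: [0.3806, -0.0143, 0.0967]
orientation: [-3.133, -0.229, 0.006]
force: [-0.2, -0.4, -1.9]
finger_gap: 0.0216
time_s: 5.7
position: [0.45, -0.0039, 0.0986]
orientation: [-3.133, -0.23, 0.002]
force: [-0.4, 0.1, -1.0]
finger_gap: 0.0217
from [ 0.45   -0.0039  0.0986] yaw 8.39 tilt 0.07 shift cm [11.16  0.04  0.05] turn -0.01 t 5.7 q6 1.4122842134738305
293 ((0.6010376214981079, 0.01630699634552002), (0.0113039156422019, 0.13618235290050507), 8.855447769165039)
scoop 653 ((0.5035643577575684, 0.003527063876390457), (0.13714094460010529, 0.03842425346374512), 8.532651901245117) 0.01928530085103608
309 ((0.6003121137619019, 0.01888338476419449), (0.013400322757661343, 0.1380043625831604), 7.843266010284424)
scoop 552 ((0.5183463096618652, 0.008175544440746307), (0.1659509539604187, 0.03858684375882149), 8.961716651916504) 0.019470409911113318
```

View pics/c2.png

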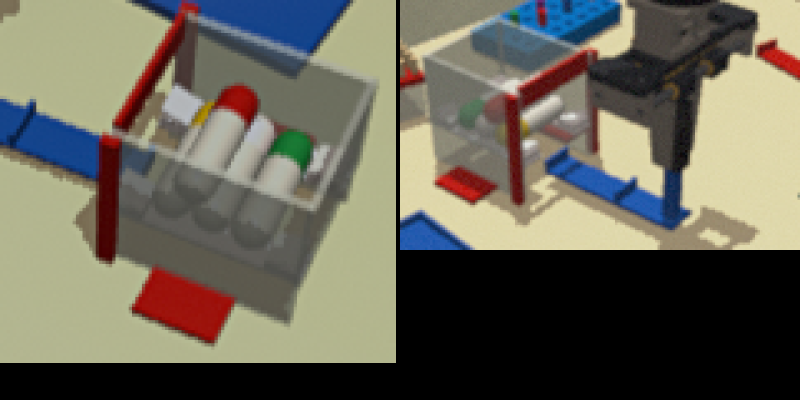

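Crops: scoop is low and pointing straight between the feet (left crop (60,140), right crop (620,180)); all four tubes seen, red-capped on top. Going in.

```bash
python3 -m creep '[1.5,0.1,0,0, 3,0.1,0,0, 4.5,0.1,0,0, 6,0.1,0,0, 7.5,0.1,0,0]'; python3 -m creep '[1.5,0,0,0, 2.8,0,0,0, 3.7,0,0,0, 3.7,0,0,0, 3.7,0,0,0]'
python3 - <<'E'
from h import *
delta((.5611,.0106,.098),8.45)
E
```

```text
time_s: 6.3
position: [0.5252, 0.0062, 0.0988]
orientation: [3.133, 0.23, -0.0]
force: [0.1, 0.1, -1.5]
finger_gap: 0.0217
time_s: 6.8
position: [0.5613, 0.0116, 0.0984]
orientation: [-3.133, -0.23, 0.001]
force: [-0.3, 0.9, -1.1]
finger_gap: 0.0217
from [0.5613 0.0116 0.0984] yaw 8.41 tilt 0.05 shift cm [-0.03  0.09  0.04] turn -0.04 t 6.8 q6 1.4419636013363835
```

```bash
python3 -m creep '[0,0.08,-0.5,0, 0,0.08,-1,0, 0,0.08,-1.4,0, 0,0.08,-1.8,0, 0,0.08,-2.2,0]'; python3 -m creep '[0,0,-0.4,0, 0,0,-0.8,0, 0,0,-1.2,0, 0,0,-1.6,0, 0,0,-2,0]';python3 -m creep '[0,0,-0.4,0, 0,0,-0.8,0, 0,0,-1.2,0, 0,0,-1.2,0, 0,0,-1.2,0]';python3 -m creep '[0,0,0,0, 0,0,0,0, 0,0,0,0, 0,0,0,0, 0,0,0,0]'
python3 - <<'E'
from h import *
delta((.5611,.0106,.1524),8.45)
a,_=snap("scene");b,_=snap("side")
x=cv2.resize(a[150:270,310:430],None,fx=3.3,fy=3.3,interpolation=3)
y=cv2.resize(b[130:230,230:390],None,fx=2.5,fy=2.5,interpolation=3)
c=np.zeros((400,800,3),np.uint8);c[:x.shape[0],:x.shape[1]]=x;c[:250,400:]=y;save("c3",c)
E
```

```text
time_s: 7.3
position: [0.5621, 0.0108, 0.1211]
orientation: [3.133, 0.23, 0.001]
force: [-0.2, 0.3, -0.1]
finger_gap: 0.0214
time_s: 7.8
position: [0.562, 0.0109, 0.1409]
orientation: [-3.133, -0.23, 0.0]
force: [0.5, -1.1, -2.3]
finger_gap: 0.0221
time_s: 8.3
position: [0.5621, 0.0108, 0.1526]
orientation: [-3.133, -0.23, -0.0]
force: [-0.0, 0.5, -2.7]
finger_gap: 0.0215
time_s: 8.8
position: [0.5621, 0.0109, 0.1525]
orientation: [-3.133, -0.23, 0.0]
force: [-0.2, 0.7, -2.8]
finger_gap: 0.0217
from [0.5621 0.0109 0.1525] yaw 8.41 tilt 0.0 shift cm [-0.1   0.01  0.01] turn -0.04 t 8.8 q6 1.4407076665367078
```

View pics/c3.png

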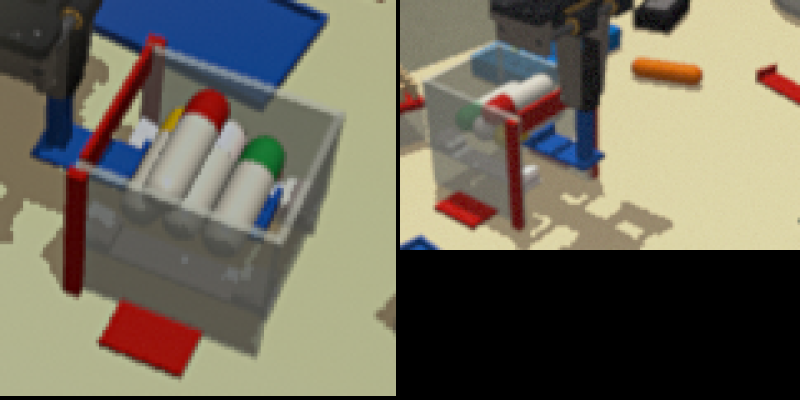

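Crop: all four tubes are on the scoop, red cap (207,105) on top, the front lip visible beyond green (270,205). I'll check heights before drawing out.

Run:
```python
from h import *
v=load("scene");P=cloud(v)
o=np.array([.5621+.1045*.9893,.0109+.1045*.1461]);c,s=np.cos(np.radians(8.41)),np.sin(np.radians(8.41))
Q=P[165:240,340:415].reshape(-1,3);q=(Q[:,:2]-o)@np.array([[c,-s],[s,c]])
k=(abs(q[:,1])<.046)
for a in np.arange(-.05,.055,.005):
    kk=k&(abs(q[:,0]-a)<.0025)&(Q[:,2]<.15)
    if kk.sum():print(a.round(3),kk.sum(),np.percentile(Q[kk,2],[20,50,90,98]).round(4))
```

```text
-0.05 17 [0.0833 0.0848 0.0871 0.0878]
-0.045 18 [0.0837 0.0857 0.0927 0.0934]
-0.04 38 [0.0955 0.097  0.0995 0.1002]
-0.035 50 [0.0988 0.1006 0.1019 0.1028]
-0.03 10 [0.117  0.1174 0.1187 0.1188]
-0.025 63 [0.1198 0.1212 0.1237 0.1245]
-0.02 68 [0.1226 0.1243 0.1262 0.1273]
-0.015 82 [0.1229 0.1245 0.1267 0.1287]
-0.01 87 [0.1221 0.1235 0.126  0.1271]
-0.005 113 [0.115  0.1185 0.1226 0.124 ]
-0.0 91 [0.0999 0.1015 0.1141 0.1172]
0.005 70 [0.0978 0.0991 0.1017 0.1025]
0.01 82 [0.0907 0.0943 0.0977 0.1003]
0.015 32 [0.0927 0.0951 0.0975 0.0981]
0.02 50 [0.0972 0.0987 0.1006 0.1019]
0.025 63 [0.0992 0.1003 0.1029 0.1037]
0.03 67 [0.0995 0.1011 0.1024 0.1035]
0.035 74 [0.096  0.098  0.1002 0.1016]
0.04 76 [0.0747 0.0915 0.0959 0.0976]
0.045 40 [0.0533 0.0821 0.0858 0.0868]
0.05 39 [0.0539 0.0565 0.0838 0.0859]
```

```bash
for i in 1; do python3 -m creep '[-0.8,0,0,0, -1.6,0,0,0, -2.4,0,0,0, -3.2,0,0,0, -4,0,0,0]'; python3 -m creep '[-0.8,0,0,0, -1.6,0,0,0, -2.4,0,0,0, -3.2,0,0,0, -4,0,0,0]'; python3 -m creep '[-0.8,0,0,0, -1.6,0,0,0, -2.4,0,0,0, -3.2,0,0,0, -4,0,0,0]'; python3 -m creep '[-0.8,0,0,0, -1.6,0,0,0, -2.4,0,0,0, -3.2,0,0,0, -4,0,0,0]'; python3 -m creep '[-0.5,0,0,0, -0.8,0,0,0, -1,0,0,0, -1,0,0,0, -1,0,0,0]'; done
python3 - <<'E'
from h import *
delta((.5611,.0106,.1524),8.45)
a,_=snap("scene");b,_=snap("side")
x=cv2.resize(a[140:270,260:430],None,fx=2.35,fy=2.35,interpolation=3)
y=cv2.resize(b[110:230,230:390],None,fx=2.5,fy=2.5,interpolation=3)
c=np.zeros((320,800,3),np.uint8);c[:x.shape[0],:x.shape[1]]=x;c[:300,400:]=y;save("c4",c)
E
```

```text
time_s: 9.4
position: [0.5217, 0.0049, 0.1527]
orientation: [-3.133, -0.23, -0.0]
force: [0.9, 0.5, -2.5]
finger_gap: 0.0213
time_s: 9.9
position: [0.4823, -0.0009, 0.1526]
orientation: [-3.133, -0.23, -0.0]
force: [-0.1, -0.1, -2.1]
finger_gap: 0.0217
time_s: 10.4
position: [0.4427, -0.0068, 0.1526]
orientation: [3.133, 0.23, 0.0]
force: [0.0, 0.6, -1.9]
finger_gap: 0.0216
time_s: 10.9
position: [0.4032, -0.0126, 0.1526]
orientation: [3.133, 0.23, 0.0]
force: [-1.1, 0.2, -1.8]
finger_gap: 0.0217
time_s: 11.4
position: [0.3942, -0.014, 0.1527]
orientation: [-3.133, -0.23, -0.0]
force: [0.3, 0.9, -2.2]
finger_gap: 0.022
from [ 0.3942 -0.014   0.1527] yaw 8.41 tilt 0.02 shift cm [1.687e+01 1.000e-02 3.000e-02] turn -0.04 t 11.4 q6 1.3847234769654786
```

View pics/c4.png

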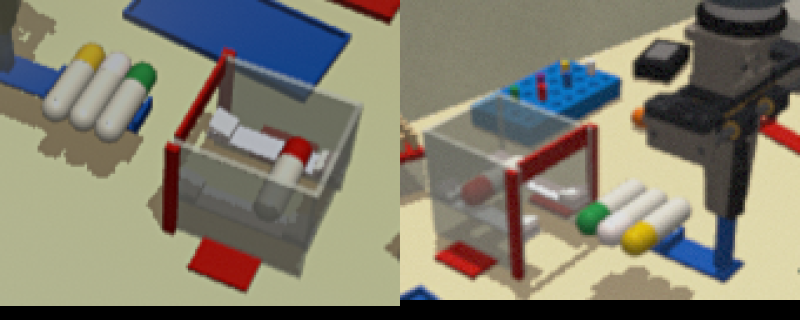

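Left crop: three level tubes (yellow, white, green) in the scoop, and the red-capped one back in the hopper. Now to the tray, gently.

```bash
python3 -m creep '[0,0,0,1, 0,0,0,2.5, 0,0,0,4.5, 0,0,0,6, 0,0,0,7]'; python3 -m creep '[0,-0.5,0,0, 0,-1.5,0,0, 0,-3,0,0, 0,-5,0,0, 0,-7,0,0]'; python3 -m creep '[0,-2,0,0, 0,-4,0,0, 0,-6,0,0, 0,-8,0,0, 0,-10,0,0]'; python3 -m creep '[0,-1.8,0,0, 0,-3.4,0,0, 0,-4.8,0,0, 0,-5.8,0,0, 0,-6.3,0,0]'; python3 -m creep '[0.5,0,0,0, 1.5,0,0,0, 3,0,0,0, 4.2,0,0,0, 4.8,0,0,0]'
python3 - <<'E'
from h import *
delta((.453,.2199,.0864),1.4)
im,_=snap("wrist");save("w3",im)
v=load("wrist");w=load("side")
E
```

```text
time_s: 12.0
position: [0.3939, -0.014, 0.1526]
orientation: [-3.141, -0.036, 0.0]
force: [0.6, 0.1, -1.7]
finger_gap: 0.0217
time_s: 12.5
position: [0.392, 0.0572, 0.1526]
orientation: [-3.141, -0.038, -0.0]
force: [0.7, -0.1, -0.6]
finger_gap: 0.0217
time_s: 13.0
position: [0.3893, 0.1575, 0.1526]
orientation: [-3.141, -0.04, 0.0]
force: [1.2, -0.1, -0.9]
finger_gap: 0.0221
time_s: 13.5
position: [0.388, 0.2199, 0.1525]
orientation: [-3.141, -0.04, 0.0]
force: [-0.2, 0.2, -2.8]
finger_gap: 0.0217
time_s: 14.0
position: [0.4382, 0.2199, 0.1526]
orientation: [-3.141, -0.037, -0.001]
force: [-1.4, 0.9, -1.7]
finger_gap: 0.0214
from [0.4382 0.2199 0.1526] yaw 1.34 tilt 0.05 shift cm [1.48 0.03 6.63] turn -0.06 t 14.0 q6 2.0095957359762235
```

View pics/w3.png

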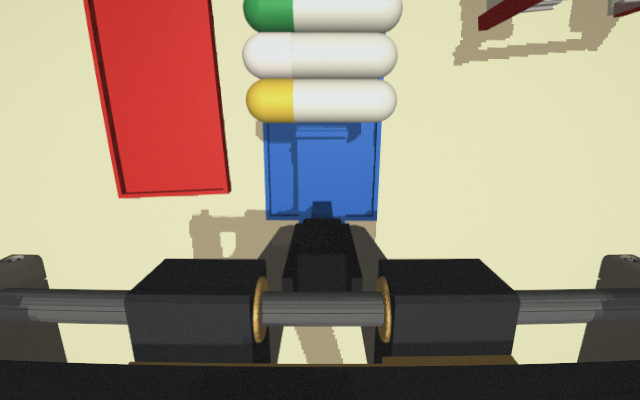

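Wrist view: three tubes sit level, and the tray (264-380, near wall at row 215) is centred under the scoop at column 321. Lowering.

```bash
python3 -m creep '[0.3,0,0.3,0, 0.7,0,1,0, 1.1,0,2,0, 1.4,0,3,0, 1.4,0,3.8,0]'; python3 -m creep '[0,0,0.8,0, 0,0,1.5,0, 0,0,2,0, 0,0,2.3,0, 0,0,2.5,0]'; python3 -m creep '[0,0,0.1,0, 0,0,0.2,0, 0,0,0.3,0, 0,0,0.3,0, 0,0,0.3,0]'
python3 - <<'E'
from h import *
print(arm.sense()["force"]);delta((.453,.2199,.0864),1.4)
E
```

```text
time_s: 14.55
position: [0.45, 0.2203, 0.1133]
orientation: [3.141, 0.039, -0.001]
force: [-0.4, -0.1, -1.7]
finger_gap: 0.022
time_s: 15.05
position: [0.4501, 0.2205, 0.0894]
orientation: [-3.141, -0.039, 0.0]
force: [0.1, -0.0, -2.0]
finger_gap: 0.022
time_s: 15.55
position: [0.4503, 0.2206, 0.0877]
orientation: [-3.141, -0.039, -0.001]
force: [-4.5, -1.1, 11.5]
finger_gap: 0.0216
[-4.49224844 -1.13531827 11.4794509 ]
from [0.4503 0.2206 0.0877] yaw 1.42 tilt 0.04 shift cm [0.27 0.08 0.13] turn 0.02 t 15.55 q6 1.998623042834829
```

```bash
python3 -m creep '[0,0,-0.05,0, 0,0,-0.1,0, 0,0,-0.1,0, 0,0,-0.1,0, 0,0,-0.1,0]'; python3 -m creep '[0,0,0,0, 0,0,0,0, 0,0,0,0, 0,0,0,0, 0,0,0,0]' 0.4; python3 -m creep '[0,0,-0.5,0, 0,0,-2,0, 0,0,-5,0, 0,0,-9,0, 0,0,-13,0]'; python3 -m creep '[-1,0,-1,0, -3,0,-2,0, -5,0,-3,0, -6,0,-3,0, -6,0,-3,0]'; python3 -m creep '[0,0,0,0, 0,0,0,0, 0,0,0,0, 0,0,0,0, 0,0,0,0]'
python3 - <<'E'
from h import *
a,_=snap("scene");b,_=snap("side");im,_=snap("wrist")
x=cv2.resize(a[90:260,270:430],None,fx=2.5,fy=2.5,interpolation=3)
y=cv2.resize(b[130:310,180:340],None,fx=2.5,fy=2.5,interpolation=3)
c=np.zeros((450,800,3),np.uint8);c[:x.shape[0],:400]=x;c[:,400:]=y;save("c5",c)
v=load("wrist");P=cloud(v);h=cv2.cvtColor(im,cv2.COLOR_RGB2HSV)
Q=P[(im.max(2)<60)];Q=Q[(Q[:,2]>.11)&(Q[:,2]<.13)&(abs(Q[:,0]-.45)<.03)&(abs(Q[:,1]-.22)<.03)];print("grip",len(Q),cv2.minAreaRect(Q[:,:2].astype(np.float32)),np.median(Q[:,2]))
Q=P.reshape(-1,3);k=(Q[:,2]>.026)&(Q[:,2]<.06)&(abs(Q[:,0]-.555)<.07)&(abs(Q[:,1]-.22)<.08);Q=Q[k];print("tubes",cv2.minAreaRect(Q[:,:2].astype(np.float32)),Q[:,2].max())
Q=P[cv2.inRange(h,(100,120,50),(125,255,255))>0];Q=Q[(Q[:,2]<.03)&(abs(Q[:,0]-.5)<.2)&(abs(Q[:,1]-.22)<.1)];print("tray",cv2.minAreaRect(Q[:,:2].astype(np.float32)))
print(arm.sense()["position"],arm.sense()["finger_gap"])
E
```

```text
time_s: 16.05
position: [0.4502, 0.2205, 0.0877]
orientation: [-3.141, -0.039, -0.0]
force: [-0.4, 0.7, 2.0]
finger_gap: 0.022
time_s: 16.55
position: [0.4502, 0.2204, 0.0876]
orientation: [-3.141, -0.039, -0.0]
force: [0.4, 0.4, 0.2]
finger_gap: 0.055
time_s: 17.05
position: [0.4497, 0.2202, 0.2191]
orientation: [3.141, 0.039, -0.001]
force: [1.3, 0.6, -0.7]
finger_gap: 0.0551
time_s: 17.55
position: [0.389, 0.2188, 0.2473]
orientation: [3.141, 0.04, -0.0]
force: [0.4, 0.1, -0.4]
finger_gap: 0.0551
time_s: 18.05
position: [0.3903, 0.2189, 0.2474]
orientation: [3.141, 0.038, -0.001]
force: [-0.2, -0.8, 0.3]
finger_gap: 0.0552
grip 695 ((0.44857823848724365, 0.21982763707637787), (0.02480199560523033, 0.020129436627030373), 1.3364269733428955) 0.12220954400792822
tubes ((0.546575129032135, 0.22277477383613586), (0.06682153791189194, 0.10017354786396027), 1.0908606052398682) 0.040804662246429535
tray ((0.4970320165157318, 0.22062495350837708), (0.17677539587020874, 0.10731201618909836), 1.0503709316253662)
[0.3902503  0.21895979 0.2475146 ] 0.05491557919766151
```

View pics/c5.png

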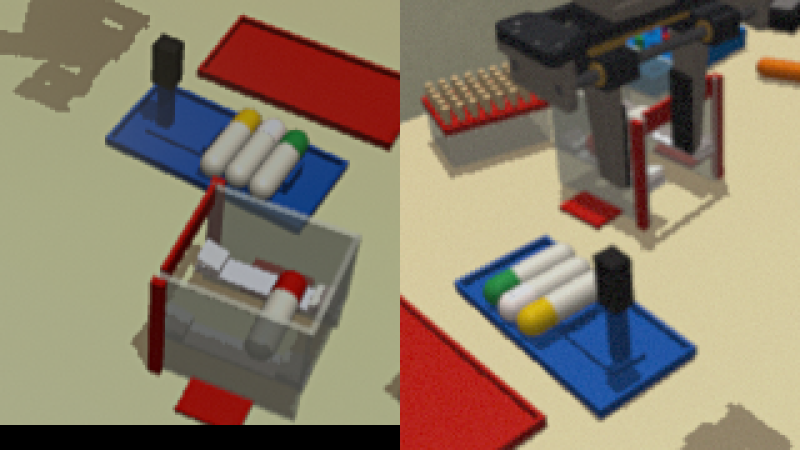

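```bash
python3 -c "
from station import ticket
print(ticket.job_done())"
```

```text
the job is handed in; nothing more can be done
None
```

The job is done and handed in at about 18 s of the 70 s allowed; the hand-in reports no verdict.

- **Lift:** I gripped the blue scoop by its black grip, slid it in low under the hopper and lifted all four tubes. Depth readings before drawing out showed the lower three level, with tops about 103 mm up, and the red-capped tube on top of them.
- **Strike-off:** Drawn straight out with the underside about 70 mm up, the scoop kept the yellow, white and green tubes. The red-capped tube dropped back into the hopper.
- **Last checks:** The pictures show the scoop standing flat inside the blue tray, released, with three level tubes. The middle of its length is about 4 mm from the tray's centre along the tray's length and within 1 mm across. The gripper is clear above it.
- **Disagreements:** Small ones only. The last depth view put the grip top and tube tops about 1–4 mm higher than nominal. That fits the depth noise, since the 11.5 N contact force on lowering showed the scoop was on the floor.
- **Not re-measured:** I saw the red scoop only in earlier views, and the arm passed well clear of it.

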